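# Find the full hardware tin by hefting

### The arm

A 7-joint arm with a two-finger parallel gripper is mounted at the origin on a cart in front of the work surface, level with it; the furniture and walls round the work are solid. World frame = base frame: x ahead of the robot, y to its left, z up, the work surface at z = 0. Lengths are in mm, angles in rad, forces in N, time in s.
With the tool pointing down it reaches from about 400 to 875 mm from the base axis. Payload 4.4 kg.
Tool frame: the origin (TCP) lies between the finger pads; the fingertips stand 11 mm ahead of it and the grasp point (between the pads) lies 8 mm behind it; y points along the fingers, x is the direction in which the jaws open and shut, and the axes are right-handed (so a half turn about y gives the same grasp; the last joint's range is limited). The gripper opens to 85 mm and grips with 20 to 120 N. Pads are 22 mm wide; open, the fingers measure 114 mm over their backs; the gripper's body (76 mm by 85 mm) begins 54 mm behind the grasp point. The pads swing forward as they close: fully open they stand 13 mm farther back than shut.
Start: joints at [-1.304, 0.628, 0.038, 1.517, -0.027, 0.996, -0.02], TCP at [212.326, 614.358, 242.313] pointing down, gripper open.
Joint ranges: [-3.06, 3.06], [-0.37, 2.12], [-1.25, 1.32], [0.18, 2.47], [-1.1, 4.24], [0.23, 1.98], [-2.94, 2.94]. Speed limits (rad/s): [2.57, 2.57, 3.14, 3.14, 3.14, 3.14, 3.14].

### API

Orientations are given as [roll, pitch, yaw] about the fixed x, y, z axes, in that order (R = Rz(yaw) Ry(pitch) Rx(roll)).
In Python, from cell import * gives the robot as it stands.
- The arm moves only by the shell command python3 -m jog 'ROWS'. ROWS is JSON, a list of rows, each an object of numbers: "x", "y", "z": the shift along the tool's x, y, z in mm; "ax", "ay", "az": the turn, a rotation vector about the tool's x, y, z in rad; "grip": the finger opening in mm, from 0 to 85.4. In form: [{"x": .., "y": .., "z": .., "ax": .., "ay": .., "az": .., "grip": ..}, ...]. A call has 1 to 5 rows; each row is the pose to reach, as a shift and turn from the pose commanded when the call began, along the tool's axes at that moment; what a row does not reach only later rows make up. A row lasts 1/10 s, in which the tool goes at most 50 mm and 8.59 degrees, less where a joint would pass 70% of its speed; a pose out of reach is approached as far as the arm can. A call with a gripper value outside its range is refused whole. The fingers move at their own pace and stop on an object; the grip force is fixed at half the most. Time passes only in rows, so rows that repeat a pose let the fingers close. It gives the time, the measured TCP pose, the force and the opening at its end, in the units of the state.
- read_state(): the state, without advancing time (a new reading comes with each control period).
- get_image(name): name is "scene" or "top" or "wrist"; returns a dict with "color" (420x560x3 uint8, red, green, blue), "vfov" (degrees; the focal length in pixels is half the picture's height over the tangent of half this angle, whatever the lens; pixels are square), "cx", "cy" (the principal point, pixels), "k1" (the pictures are not rectified: a ray, as slopes to the right and down, at radius r is drawn at 1 + k1 r^2 times it, then the intrinsics apply), "camera_from_world" (4x4, takes a point from world to camera coordinates). Camera axes: x right, y down, z forward; pixel columns grow to the right and rows downward; lengths in mm; the calibration is good to about 2 mm. A picture is of the moment at which its call begins. There is no depth.
- finish_job(): hands the job in, once; it reports no verdict.
The state is a dict: "clock": time; "qpos": joint angles; "qd": joint speeds; "tau": joint torques, N m; "eef_pos": TCP position; "tool_rot": TCP orientation; "force": force on the tool from outside, world axes, zero at the start; "torque": the same for the moment, N m; "width": finger opening in mm.
Only numpy, scipy, OpenCV 4.12 (cv2) and the standard library are available. Lean on these libraries where they do the work, as an engineer would, in place of code of your own. Each camera call takes 0.05 s, during which the arm holds its last target.

### The job

One of the three identical closed tins on the wooden board is full and clearly the heaviest. Working from the left tin to the right one, lift each straight up a few centimetres clear of the board to feel its weight, and stand it gently back in its own seat before you take the next. Then finish holding the heaviest tin up, upright and still in the gripper, some 15 cm above the desk, with the other two standing in their seats; keep the tins upright and do not disturb the loupe, the binder clip or the eraser.

Things in the scene. Friction and masses are not known exactly. Their poses are not given: they have to be found in the camera images.
- tin_a: closed rigid metal tin, 54 mm in diameter, 80 mm high, aluminium side, fixed steel lid; origin at the centre of its underside, z up. Stands upright in one of the board's seats (any name in any seat), underside 6 mm above the desk. The three look alike: two weigh 0.24 to 0.36 kg, one 0.65 to 0.87 kg. Grip with 40 N or more, centrally
- tin_b: closed rigid metal tin, 54 mm in diameter, 80 mm high, aluminium side, fixed steel lid; origin at the centre of its underside, z up. Stands upright in one of the board's seats (any name in any seat), underside 6 mm above the desk. The three look alike: two weigh 0.24 to 0.36 kg, one 0.65 to 0.87 kg. Grip with 40 N or more, centrally
- tin_c: closed rigid metal tin, 54 mm in diameter, 80 mm high, aluminium side, fixed steel lid; origin at the centre of its underside, z up. Stands upright in one of the board's seats (any name in any seat), underside 6 mm above the desk. The three look alike: two weigh 0.24 to 0.36 kg, one 0.65 to 0.87 kg. Grip with 40 N or more, centrally
- board: pale wooden stock board fixed to the desk, 104 x 400 x 14 mm (its x, y, z), origin at the centre of its underside on the desk, y along its length towards the left seat; turned by up to 0.3 rad. Three round seats, 66 mm wide and 8 mm deep, lie along its middle line 130 mm apart (y = +130, 0, -130 mm); a tin has 6 mm of play all round
- seat_left (a point): centre of the floor of the left (+y) seat as seen from the robot, 6 mm above the desk; axes as the board's
- seat_middle (a point): centre of the floor of the middle seat as seen from the robot, 6 mm above the desk; axes as the board's
- seat_right (a point): centre of the floor of the right (-y) seat as seen from the robot, 6 mm above the desk; axes as the board's
- loupe: loose black waisted loupe, 35 x 35 x 40 mm, standing behind the board; origin at the centre of its underside; bystander
- binder_clip: loose black binder clip, 32 x 27 x 32 mm, standing behind the board; origin at the centre of its underside; bystander
- eraser: loose eraser in a sleeve, 43 x 23 x 12 mm, lying in front of the board; origin at the centre of its underside; bystander
Mind the look-alikes: they are no part of the job. What is shaped like the tin_a but pink or turquoise is not meant. Leave any blue or purple look-alike of the tin_b alone.

How it is judged (in metres and radians):
On the way, in this order (a step that is already met when the one before it is completed fails the run):
1. the tin of the left seat is lifted clear of the board, over its seat, in the fingers, the other two standing in their own seats (((horizontal distance between tin_a and seat_left below 0.06 m and height (world z) of tin_a above 0.022 m and contact force between tin_a and the fingers above 1 N and contact force between tin_a and board below 0.05 N and height (world z) of each of tin_b, tin_c below 0.012 m and distance of each of tin_b, tin_c from where it was at the start of the episode below 0.02 m) or (horizontal distance between tin_b and seat_left below 0.06 m and height (world z) of tin_b above 0.022 m and contact force between tin_b and the fingers above 1 N and contact force between tin_b and board below 0.05 N and height (world z) of each of tin_a, tin_c below 0.012 m and distance of each of tin_a, tin_c from where it was at the start of the episode below 0.02 m) or (horizontal distance between tin_c and seat_left below 0.06 m and height (world z) of tin_c above 0.022 m and contact force between tin_c and the fingers above 1 N and contact force between tin_c and board below 0.05 N and height (world z) of each of tin_a, tin_b below 0.012 m and distance of each of tin_a, tin_b from where it was at the start of the episode below 0.02 m))), for 0.3 s.
2. the tin of the middle seat is lifted clear of the board, over its seat, in the fingers, the other two standing in their own seats (((horizontal distance between tin_a and seat_middle below 0.06 m and height (world z) of tin_a above 0.022 m and contact force between tin_a and the fingers above 1 N and contact force between tin_a and board below 0.05 N and height (world z) of each of tin_b, tin_c below 0.012 m and distance of each of tin_b, tin_c from where it was at the start of the episode below 0.02 m) or (horizontal distance between tin_b and seat_middle below 0.06 m and height (world z) of tin_b above 0.022 m and contact force between tin_b and the fingers above 1 N and contact force between tin_b and board below 0.05 N and height (world z) of each of tin_a, tin_c below 0.012 m and distance of each of tin_a, tin_c from where it was at the start of the episode below 0.02 m) or (horizontal distance between tin_c and seat_middle below 0.06 m and height (world z) of tin_c above 0.022 m and contact force between tin_c and the fingers above 1 N and contact force between tin_c and board below 0.05 N and height (world z) of each of tin_a, tin_b below 0.012 m and distance of each of tin_a, tin_b from where it was at the start of the episode below 0.02 m))), for 0.3 s.
3. the tin of the right seat is lifted clear of the board, over its seat, in the fingers, the other two standing in their own seats (((horizontal distance between tin_a and seat_right below 0.06 m and height (world z) of tin_a above 0.022 m and contact force between tin_a and the fingers above 1 N and contact force between tin_a and board below 0.05 N and height (world z) of each of tin_b, tin_c below 0.012 m and distance of each of tin_b, tin_c from where it was at the start of the episode below 0.02 m) or (horizontal distance between tin_b and seat_right below 0.06 m and height (world z) of tin_b above 0.022 m and contact force between tin_b and the fingers above 1 N and contact force between tin_b and board below 0.05 N and height (world z) of each of tin_a, tin_c below 0.012 m and distance of each of tin_a, tin_c from where it was at the start of the episode below 0.02 m) or (horizontal distance between tin_c and seat_right below 0.06 m and height (world z) of tin_c above 0.022 m and contact force between tin_c and the fingers above 1 N and contact force between tin_c and board below 0.05 N and height (world z) of each of tin_a, tin_b below 0.012 m and distance of each of tin_a, tin_b from where it was at the start of the episode below 0.02 m))), for 0.3 s.
At the end, for the whole second after the job is handed in: The heaviest tin is in the fingers, underside over 100 mm above the desk, within 0.3 rad of upright, slower than 0.05 m/s, touching neither board nor tins; the other two stand in their seats within 20 mm of their start, upright (0.08 rad), still, untouched, each pressing on it with only 1 to 5 N (((height (world z) of tin_a above 0.1 m and angle between tin_a's own z axis and vertical below 0.3 rad and linear speed of tin_a below 0.05 m/s and contact force between tin_a and the fingers above 1 N and contact force between tin_a and board below 0.05 N and contact force between tin_a and tin_b below 0.05 N and contact force between tin_a and tin_c below 0.05 N and distance of each of tin_b, tin_c from where it was at the start of the episode below 0.02 m and angle between each of tin_b, tin_c's own z axis and vertical below 0.08 rad and height (world z) of each of tin_b, tin_c below 0.012 m and linear speed of each of tin_b, tin_c below 0.02 m/s and contact force between each of tin_b, tin_c and the fingers below 0.05 N and contact force between tin_b and board between 1 and 5 N and contact force between tin_c and board between 1 and 5 N) or (height (world z) of tin_b above 0.1 m and angle between tin_b's own z axis and vertical below 0.3 rad and linear speed of tin_b below 0.05 m/s and contact force between tin_b and the fingers above 1 N and contact force between tin_b and board below 0.05 N and contact force between tin_b and tin_a below 0.05 N and contact force between tin_b and tin_c below 0.05 N and distance of each of tin_a, tin_c from where it was at the start of the episode below 0.02 m and angle between each of tin_a, tin_c's own z axis and vertical below 0.08 rad and height (world z) of each of tin_a, tin_c below 0.012 m and linear speed of each of tin_a, tin_c below 0.02 m/s and contact force between each of tin_a, tin_c and the fingers below 0.05 N and contact force between tin_a and board between 1 and 5 N and contact force between tin_c and board between 1 and 5 N) or (height (world z) of tin_c above 0.1 m and angle between tin_c's own z axis and vertical below 0.3 rad and linear speed of tin_c below 0.05 m/s and contact force between tin_c and the fingers above 1 N and contact force between tin_c and board below 0.05 N and contact force between tin_c and tin_a below 0.05 N and contact force between tin_c and tin_b below 0.05 N and distance of each of tin_a, tin_b from where it was at the start of the episode below 0.02 m and angle between each of tin_a, tin_b's own z axis and vertical below 0.08 rad and height (world z) of each of tin_a, tin_b below 0.012 m and linear speed of each of tin_a, tin_b below 0.02 m/s and contact force between each of tin_a, tin_b and the fingers below 0.05 N and contact force between tin_a and board between 1 and 5 N and contact force between tin_b and board between 1 and 5 N))); the arm keeps its last pose, push and grip.
It fails at once if a tin tips by more than 0.6 rad (angle between any of tin_a, tin_b, tin_c's own z axis and vertical above 0.6 rad).
It fails at once if a tin is dropped (moves faster than 0.4 m/s out of the fingers) ((linear speed of tin_a above 0.4 m/s and contact force between tin_a and the fingers below 0.05 N) or (linear speed of tin_b above 0.4 m/s and contact force between tin_b and the fingers below 0.05 N) or (linear speed of tin_c above 0.4 m/s and contact force between tin_c and the fingers below 0.05 N)).
It fails at once if the loupe is moved by more than 25 mm (distance of loupe from where it was at the start of the episode above 0.025 m).
It fails at once if the binder clip is moved by more than 25 mm (distance of binder_clip from where it was at the start of the episode above 0.025 m).
It fails at once if the eraser is moved by more than 25 mm (distance of eraser from where it was at the start of the episode above 0.025 m).
It also fails if it takes over 72 s, if anything falls off the work surface, if the arm or the gripper's body presses on something with over 40 N, if the wrist force passes 120 N, or if a joint passes its speed limit or range.

## Working session

There is one attempt and no reset: what is moved stays moved. The work goes in short steps, Python scripts to look and compute and a shell command to move; the robot and the scene stay as the last step left them, time stands still between calls to the robot, and variables do not carry over. Pictures are saved under pics/ and viewed, and the job is handed in when it is done.

```bash
mkdir -p pics; ls; python3 - <<'E'
from cell import *
import cv2,numpy as np
print(read_state())
for n in ["scene","top","wrist"]:
    d=get_image(n); cv2.imwrite(f"pics/{n}0.png",d["color"][:,:,::-1])
    print(n,d["vfov"],d["cx"],d["cy"],d["k1"],np.round(d["camera_from_world"],4).tolist())
E
```

```text
pics
{'clock': 0.0, 'qpos': array([-1.30382317,  0.62935512,  0.03842212,  1.51832824, -0.02697679,
        0.99630976, -0.01995195]), 'qd': array([-7.25594457e-04,  2.13012512e-04, -6.23726840e-05,  8.34837489e-04,
       -1.05009343e-03,  1.92249105e-03,  3.13062462e-04]), 'tau': array([-6.44829906e-04, -5.63389528e+01,  1.22560613e+00, -1.93448281e+01,
        1.08657553e-02,  1.02481732e-02, -1.07826955e-05]), 'eef_pos': array([212.10742481, 613.79715204, 241.39560663]), 'tool_rot': array([-1.57082864,  0.00188268,  1.23810077]), 'force': array([-0.51369679,  0.15051082, -0.2052833 ]), 'torque': array([-0.051685 , -0.0292314,  0.0069102]), 'width': 85.4594370580062}
scene 48.17640267858196 282.394582020565 207.86163093409655 -0.03566994376881397 [[-0.4577, -0.8888, 0.0235, 353.5568], [-0.4125, 0.1889, -0.8911, 247.6302], [0.7876, -0.4176, -0.4531, 573.6574], [0.0, 0.0, 0.0, 1.0]]
top 51.10897509138496 277.7630964454563 211.76158747534603 -0.025713407599716735 [[0.0197, -0.9997, -0.0107, 108.2381], [-0.992, -0.0182, -0.1247, 538.9629], [0.1245, 0.0131, -0.9921, 995.9407], [0.0, 0.0, 0.0, 1.0]]
wrist 59.62726050855306 286.82503066992484 208.53820051730736 -0.08688520953284118 [[0.3265, 0.9452, -0.0006, -647.922], [0.9086, -0.3137, 0.2758, -35.314], [0.2604, -0.0906, -0.9612, 379.5151], [0.0, 0.0, 0.0, 1.0]]
```

View pics/top0.png

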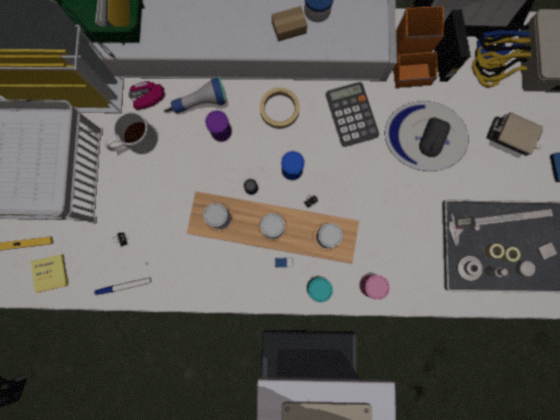

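View pics/scene0.png

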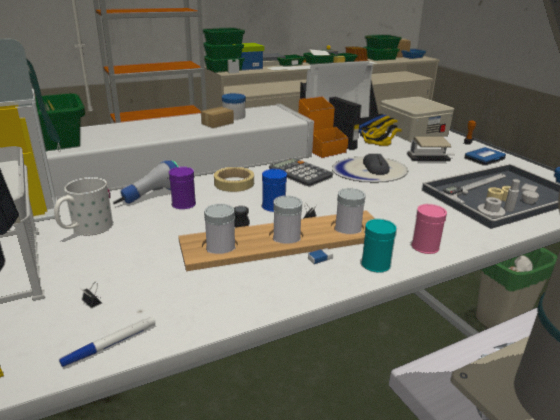

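View pics/wrist0.png

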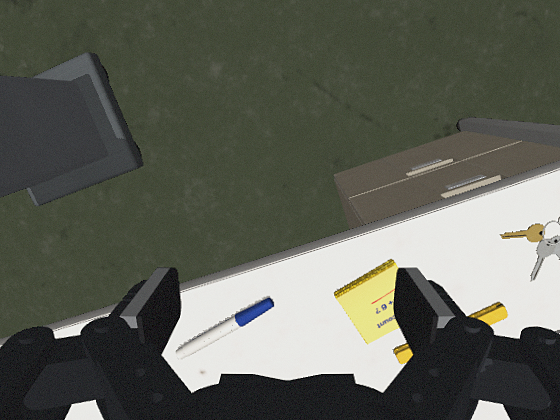

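```bash
cat > h.py <<'E'
from cell import *
import cv2,numpy as np
def ray(d,u,v):
    f=210/np.tan(np.radians(d["vfov"]/2)); K=np.array([[f,0,d["cx"]],[0,f,d["cy"]],[0,0,1]])
    p=cv2.undistortPoints(np.array([[[u,v]]],float),K,np.array([d["k1"],0,0,0,0]))[0,0]
    T=np.array(d["camera_from_world"]);R=T[:3,:3];o=-R.T@T[:3,3]
    return o,R.T@np.array([p[0],p[1],1])
def onz(d,u,v,z):
    o,r=ray(d,u,v); return o+r*(z-o[2])/r[2]
def proj(d,P):
    f=210/np.tan(np.radians(d["vfov"]/2)); K=np.array([[f,0,d["cx"]],[0,f,d["cy"]],[0,0,1]])
    T=np.array(d["camera_from_world"])
    return cv2.projectPoints(np.array(P,float).reshape(-1,1,3),cv2.Rodrigues(T[:3,:3])[0],T[:3,3],K,np.array([d["k1"],0,0,0,0]))[0][:,0]
E
python3 - <<'E'
from h import *
d=get_image("top"); im=d["color"][:,:,::-1].copy()
hsv=cv2.cvtColor(im,cv2.COLOR_BGR2HSV)
# board mask
m=cv2.inRange(hsv,(5,60,60),(25,255,255)); m[:180]=0;m[270:]=0;m[:,:180]=0;m[:,370:]=0
n,l,s,c=cv2.connectedComponentsWithStats(m); i=1+np.argmax(s[1:,4]); 
cs,_=cv2.findContours((l==i).astype(np.uint8),cv2.RETR_EXTERNAL,cv2.CHAIN_APPROX_NONE)
r=cv2.minAreaRect(max(cs,key=cv2.contourArea)); b=cv2.boxPoints(r); w=np.array([onz(d,*p,14) for p in b]); print("board px",b.round(1).tolist(),"\n",w.round(1)); ctr=w.mean(0);print("ctr",ctr, [np.linalg.norm(w[k]-w[k-1]) for k in range(4)])
hull=cv2.fillPoly(np.zeros_like(m),[np.int32(b)],1)
g=((hsv[...,1]<45)&(hull>0)).astype(np.uint8)
n,l,s,c=cv2.connectedComponentsWithStats(g)
for k in range(1,n):
    if s[k,4]>100:
        print(s[k],c[k].round(1),onz(d,*c[k],86).round(1))
cv2.imwrite("pics/crop1.png",cv2.resize(im[175:310,175:400],None,fx=3.5,fy=3.5,interpolation=cv2.INTER_CUBIC))
E
```

```text
board px [[186.39999389648438, 233.10000610351562], [194.1999969482422, 190.1999969482422], [359.3999938964844, 220.3000030517578], [351.6000061035156, 263.1000061035156]] 
 [[484.1 335.6  14. ]
 [588.1 321.4  14. ]
 [522.5 -76.3  14. ]
 [420.6 -57.6  14. ]]
ctr [503.82997182 130.78145152  14.        ] [np.float64(398.337926509822), np.float64(104.91820779932947), np.float64(403.09403848748366), np.float64(103.57665182432301)]
[203 203  28  26 537] [216.5 215.7] [519.  254.1  86. ]
[260 213  24  26 482] [272.  225.4] [499.7 130.1  86. ]
[317 223  26  25 495] [329.3 235.3] [479.9   2.8  86. ]
```

View pics/crop1.png

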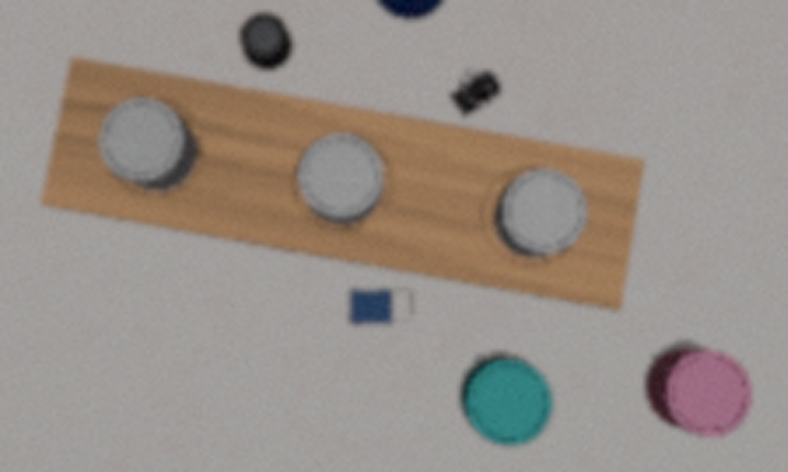

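The silver-lidded tins are at top-view pixels (216,215), (272,225) and (330,235). Possible confusions are purple (218,124), blue (292,164), turquoise (320,289) and pink (376,286). The crop shows the three plain grey tins in the wooden board, so those are the ones I want. The loupe is at (251,186), the clip at (311,201) and the eraser at (283,262). Next is the move towards the left tin.

```bash
cat >> h.py <<'E'
from scipy.spatial.transform import Rotation as Ro
def to(P,yaw=None):
    s=read_state(); R=Ro.from_euler("xyz",s["tool_rot"])
    sh=R.inv().apply(np.array(P)-s["eef_pos"])
    print("pos",s["eef_pos"].round(1),"rot",s["tool_rot"].round(3),"F",s["force"].round(2),"w",round(s["width"],1),"t",s["clock"])
    print("shift",sh.round(1),"turn",(R.inv()*Ro.from_euler("xyz",[-np.pi/2,0,yaw])).as_rotvec().round(3) if yaw is not None else "")
E
python3 -c "
from h import *
to([520,255,200],1.41)"
python3 -m jog '[{"x":-24,"z":-41,"ay":-0.05},{"x":-48,"z":-82,"ay":-0.1},{"x":-72,"z":-123,"ay":-0.17},{"x":-96,"z":-164,"ay":-0.17},{"x":-120,"z":-205,"ay":-0.17}]'
python3 -c "
from h import *
to([520,255,200],1.41)"
```

```text
pos [212.2 614.  241.7] rot [-1.571e+00  1.000e-03  1.238e+00] F [-0.17  0.06  0.33] w 85.4 t 0.2
shift [-238.7   42.  -408.2] turn [-0.    -0.172 -0.001]
pos [212.2 614.  241.7] rot [-1.571e+00  1.000e-03  1.238e+00] F [-0.17  0.06  0.33] w 85.4 t 0.2
shift [-238.7   42.  -408.2] turn [-0.    -0.172 -0.001]$[0]: bad value
```

```bash
python3 -m jog '[{"x":-24,"y":0,"z":-41,"ax":0,"ay":-0.05,"az":0,"grip":85},{"x":-48,"y":0,"z":-82,"ax":0,"ay":-0.1,"az":0,"grip":85},{"x":-72,"y":0,"z":-123,"ax":0,"ay":-0.17,"az":0,"grip":85},{"x":-96,"y":0,"z":-164,"ax":0,"ay":-0.17,"az":0,"grip":85},{"x":-120,"y":0,"z":-205,"ax":0,"ay":-0.17,"az":0,"grip":85}]'
python3 -c "
from h import *
to([520,255,200],1.41)"
```

```text
clock: 0.7
eef_pos: [367.9, 432.3, 242.3]
tool_rot: [-1.571, -0.0, 1.408]
force: [0.9, -0.1, -0.2]
width: 85.1
pos [367.9 432.3 242.3] rot [-1.571 -0.     1.408] F [ 0.87 -0.08 -0.2 ] w 85.1 t 0.7
shift [-150.4   42.3 -178.8] turn [ 0.    -0.002  0.   ]
```

```bash
python3 -m jog '[{"x":-32,"y":0,"z":-37,"ax":0,"ay":0,"az":0,"grip":85},{"x":-64,"y":0,"z":-74,"ax":0,"ay":0,"az":0,"grip":85},{"x":-96,"y":0,"z":-112,"ax":0,"ay":0,"az":0,"grip":85},{"x":-128,"y":0,"z":-150,"ax":0,"ay":0,"az":0,"grip":85},{"x":-150,"y":20,"z":-179,"ax":0,"ay":0,"az":0,"grip":85}]'
python3 -m jog '[{"x":0,"y":10,"z":0,"ax":0,"ay":0,"az":0,"grip":85},{"x":0,"y":22,"z":0,"ax":0,"ay":0,"az":0,"grip":85},{"x":0,"y":22,"z":0,"ax":0,"ay":0,"az":0,"grip":85}]'
python3 - <<'E'
from h import *
to([520,255,200],1.41)
d=get_image("wrist");t=get_image("top")
im=d["color"][:,:,::-1].copy()
P=[[520,255,86],[500.6,130,86],[520,255,14]]
print(proj(d,P).round(1))
cv2.imwrite("pics/w1.png",im);cv2.imwrite("pics/t1.png",t["color"][:,:,::-1])
E
```

```text
clock: 1.2
eef_pos: [523.0, 254.1, 224.4]
tool_rot: [-1.576, -0.002, 1.405]
force: [1.3, -0.0, -0.2]
width: 85.2
clock: 1.5
eef_pos: [517.1, 257.8, 198.5]
tool_rot: [-1.567, 0.001, 1.41]
force: [-0.5, 0.2, 0.2]
width: 84.7
pos [517.1 257.8 198.5] rot [-1.567e+00  1.000e-03  1.410e+00] F [-0.47  0.21  0.18] w 84.7 t 1.5
shift [-2.3 -1.5 -3.3] turn [-0.004 -0.    -0.001]
[[285.3 214.7]
 [108.5 215.7]
 [285.7 191.3]]
```

View pics/w1.png

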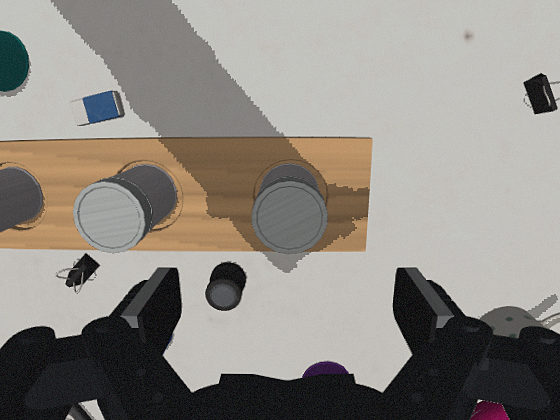

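```bash
python3 - <<'E'
from h import *
d=get_image("wrist")
g=cv2.medianBlur(cv2.cvtColor(d["color"],cv2.COLOR_RGB2GRAY),3)
c=cv2.HoughCircles(g,cv2.HOUGH_GRADIENT,1.2,80,param1=100,param2=22,minRadius=30,maxRadius=44)
for u,v,r in c[0]: print(u,v,r,onz(d,u,v,86).round(1),onz(d,u+r,v,86).round(1))
o=[onz(d,370,y,14) for y in (150,240)]; print(o)
to([520,255,200],1.41)
E
```

```text
102.600006 220.20001 40.56 [505.  124.7  86. ] [509.7 154.6  86. ]
289.80002 213.00002 34.08 [521.1 259.2  86. ] [525.  282.9  86. ]
7.8 196.20001 30.36 [475.6  56.9  86. ] [479.6  81.2  86. ]
[array([497.09741175, 334.48058304,  14.        ]), array([580.43965619, 326.24281297,  14.        ])]
pos [518.5 258.6 200.6] rot [-1.571e+00 -1.000e-03  1.411e+00] F [-0.05  0.18 -0.17] w 85.2 t 1.65
shift [-3.3  0.6 -2.1] turn [-0.     0.001  0.001]
```

```bash
python3 -m jog '[{"x":-1,"y":0,"z":-2.5,"ax":0,"ay":0,"az":0,"grip":85},{"x":-1,"y":25,"z":-2.5,"ax":0,"ay":0,"az":0,"grip":85},{"x":-1,"y":50,"z":-2.5,"ax":0,"ay":0,"az":0,"grip":85},{"x":-1,"y":75,"z":-2.5,"ax":0,"ay":0,"az":0,"grip":85},{"x":-1,"y":90,"z":-2.5,"ax":0,"ay":0,"az":0,"grip":85}]'
python3 - <<'E'
from h import *
to([521,257,40],1.41)
d=get_image("wrist");t=get_image("scene")
cv2.imwrite("pics/w2.png",np.hstack([d["color"],t["color"]])[::1,:,::-1][:, :][:420])
cv2.imwrite("pics/w2.png",cv2.resize(cv2.imread("pics/w2.png"),(800,300)))
E
```

```text
clock: 2.15
eef_pos: [520.9, 255.7, 109.2]
tool_rot: [-1.57, 0.001, 1.409]
force: [-0.4, 1.0, 0.3]
width: 84.8
pos [520.9 255.7 109.2] rot [-1.570e+00  1.000e-03  1.409e+00] F [-0.43  1.04  0.25] w 84.8 t 2.15
shift [ 1.3 69.2  0.1] turn [-0.001 -0.001 -0.001]
```

View pics/w2.png

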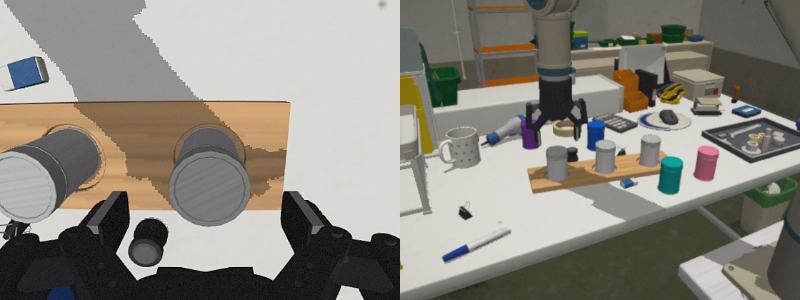

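The tin sits between the open fingers: lid centre (209,188) in the left half, pads at 128 and 285. The loupe at (148,240) is clear of the right-hand side. I'll descend and grip.

```bash
python3 -m jog '[{"x":1,"y":18,"z":0,"ax":0,"ay":0,"az":0,"grip":85},{"x":1,"y":36,"z":0,"ax":0,"ay":0,"az":0,"grip":85},{"x":1,"y":54,"z":0,"ax":0,"ay":0,"az":0,"grip":85},{"x":1,"y":68,"z":0,"ax":0,"ay":0,"az":0,"grip":85},{"x":1,"y":69,"z":0,"ax":0,"ay":0,"az":0,"grip":85}]'
python3 -m jog '[{"x":0,"y":0,"z":0,"ax":0,"ay":0,"az":0,"grip":70},{"x":0,"y":0,"z":0,"ax":0,"ay":0,"az":0,"grip":62},{"x":0,"y":0,"z":0,"ax":0,"ay":0,"az":0,"grip":58},{"x":0,"y":0,"z":0,"ax":0,"ay":0,"az":0,"grip":54},{"x":0,"y":0,"z":0,"ax":0,"ay":0,"az":0,"grip":50}]'
python3 -m jog '[{"x":0,"y":0,"z":0,"ax":0,"ay":0,"az":0,"grip":40},{"x":0,"y":0,"z":0,"ax":0,"ay":0,"az":0,"grip":30},{"x":0,"y":0,"z":0,"ax":0,"ay":0,"az":0,"grip":30}]'

```

```text
clock: 2.75
eef_pos: [521.2, 256.5, 40.6]
tool_rot: [-1.57, 0.001, 1.408]
force: [0.0, -0.0, -0.2]
width: 84.7
clock: 3.25
eef_pos: [522.6, 257.9, 42.6]
tool_rot: [-1.573, -0.003, 1.408]
force: [-0.3, 1.6, 5.6]
width: 53.1
clock: 3.55
eef_pos: [522.6, 257.9, 42.6]
tool_rot: [-1.573, -0.003, 1.408]
force: [-0.3, 1.9, 6.0]
width: 53.0
```

```bash
python3 -m jog '[{"x":0,"y":-6,"z":0,"ax":0,"ay":0,"az":0,"grip":30},{"x":0,"y":-14,"z":0,"ax":0,"ay":0,"az":0,"grip":30},{"x":0,"y":-24,"z":0,"ax":0,"ay":0,"az":0,"grip":30},{"x":0,"y":-34,"z":0,"ax":0,"ay":0,"az":0,"grip":30},{"x":0,"y":-40,"z":0,"ax":0,"ay":0,"az":0,"grip":30}]'
python3 -m jog '[{"x":0,"y":0,"z":0,"ax":0,"ay":0,"az":0,"grip":30},{"x":0,"y":0,"z":0,"ax":0,"ay":0,"az":0,"grip":30},{"x":0,"y":0,"z":0,"ax":0,"ay":0,"az":0,"grip":30},{"x":0,"y":0,"z":0,"ax":0,"ay":0,"az":0,"grip":30},{"x":0,"y":0,"z":0,"ax":0,"ay":0,"az":0,"grip":30}]'
python3 - <<'E'
from h import *
d=get_image("wrist");t=get_image("scene")
a=np.hstack([d["color"],t["color"]])[:,:,::-1]
cv2.imwrite("pics/w3.png",cv2.resize(a,(800,300)))
F=[]
for i in range(5): get_image("top"); s=read_state(); F.append(s["force"][2])
print(np.round(F,2)); print(s["tau"].round(2))
to([0,0,0])
E
```

```text
clock: 4.05
eef_pos: [522.1, 256.6, 82.6]
tool_rot: [-1.572, -0.001, 1.408]
force: [-0.1, 0.9, -3.3]
width: 52.8
clock: 4.55
eef_pos: [521.4, 256.4, 80.9]
tool_rot: [-1.57, 0.0, 1.408]
force: [0.4, 0.2, -3.4]
width: 53.2
[-3.35 -3.24 -2.93 -3.78 -3.15]
[-0.000e+00 -5.692e+01  8.200e-01 -1.278e+01  1.000e-02 -0.000e+00
  0.000e+00]
pos [521.6 256.5  81.3] rot [-1.571 -0.     1.408] F [-0.18  0.49 -3.15] w 53.2 t 4.9
shift [-337.7   81.3  473.1] turn
```

View pics/w3.png

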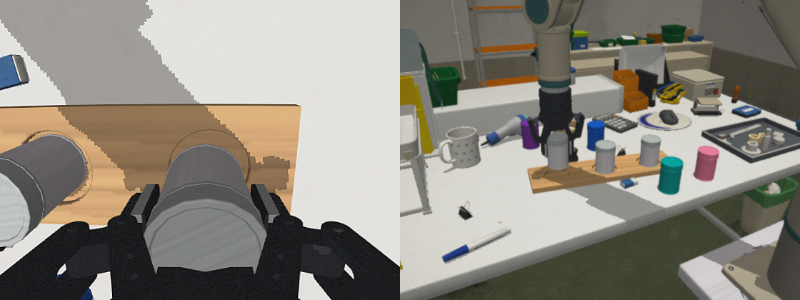

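The wrist view shows the left tin held over its empty seat, rim at (210,165). It weighs about 3.3 N, so it is light. I'll set it back.

```bash
python3 -m jog '[{"x":0,"y":10,"z":0,"ax":0,"ay":0,"az":0,"grip":30},{"x":0,"y":20,"z":0,"ax":0,"ay":0,"az":0,"grip":30},{"x":0,"y":28,"z":0,"ax":0,"ay":0,"az":0,"grip":30},{"x":0,"y":33,"z":0,"ax":0,"ay":0,"az":0,"grip":30},{"x":0,"y":36,"z":0,"ax":0,"ay":0,"az":0,"grip":30}]'
python3 -m jog '[{"x":0,"y":1,"z":0,"ax":0,"ay":0,"az":0,"grip":30},{"x":0,"y":2,"z":0,"ax":0,"ay":0,"az":0,"grip":30},{"x":0,"y":2.5,"z":0,"ax":0,"ay":0,"az":0,"grip":30},{"x":0,"y":2.5,"z":0,"ax":0,"ay":0,"az":0,"grip":30}]'

```

```text
clock: 5.4
eef_pos: [521.2, 256.3, 44.3]
tool_rot: [-1.57, 0.001, 1.408]
force: [-0.1, 0.4, -3.6]
width: 52.9
clock: 5.8
eef_pos: [521.8, 256.6, 43.0]
tool_rot: [-1.571, -0.0, 1.408]
force: [0.6, -0.5, -2.8]
width: 52.8
```

```bash
python3 -m jog '[{"x":0,"y":0.5,"z":0,"ax":0,"ay":0,"az":0,"grip":30},{"x":0,"y":1,"z":0,"ax":0,"ay":0,"az":0,"grip":30},{"x":0,"y":1,"z":0,"ax":0,"ay":0,"az":0,"grip":30}]'

```

```text
clock: 6.1
eef_pos: [521.8, 256.6, 42.7]
tool_rot: [-1.571, -0.0, 1.408]
force: [-1.6, 0.1, 5.3]
width: 52.8
```

```bash
python3 -m jog '[{"x":0,"y":0,"z":0,"ax":0,"ay":0,"az":0,"grip":54},{"x":0,"y":0,"z":0,"ax":0,"ay":0,"az":0,"grip":57},{"x":0,"y":0,"z":0,"ax":0,"ay":0,"az":0,"grip":62},{"x":0,"y":0,"z":0,"ax":0,"ay":0,"az":0,"grip":75},{"x":0,"y":0,"z":0,"ax":0,"ay":0,"az":0,"grip":85}]'
python3 -m jog '[{"x":0,"y":0,"z":0,"ax":0,"ay":0,"az":0,"grip":85},{"x":0,"y":-15,"z":0,"ax":0,"ay":0,"az":0,"grip":85},{"x":0,"y":-40,"z":0,"ax":0,"ay":0,"az":0,"grip":85},{"x":0,"y":-70,"z":0,"ax":0,"ay":0,"az":0,"grip":85},{"x":0,"y":-100,"z":0,"ax":0,"ay":0,"az":0,"grip":85}]'
python3 - <<'E'
from h import *
to([501,131,160],1.41)
d=get_image("wrist");t=get_image("scene")
a=np.hstack([d["color"],t["color"]])[:,:,::-1]
cv2.imwrite("pics/w4.png",cv2.resize(a,(800,300)))
E
```

```text
clock: 6.6
eef_pos: [521.7, 256.6, 41.8]
tool_rot: [-1.571, -0.0, 1.408]
force: [-0.4, -0.0, -0.2]
width: 84.5
clock: 7.1
eef_pos: [521.6, 256.5, 143.8]
tool_rot: [-1.571, -0.0, 1.408]
force: [-0.4, -0.2, 0.6]
width: 85.0
pos [521.6 256.5 143.8] rot [-1.571 -0.     1.408] F [-0.41 -0.17  0.63] w 85.0 t 7.1
shift [-127.2  -16.3   -0. ] turn [ 0.    -0.002  0.   ]
```

View pics/w4.png

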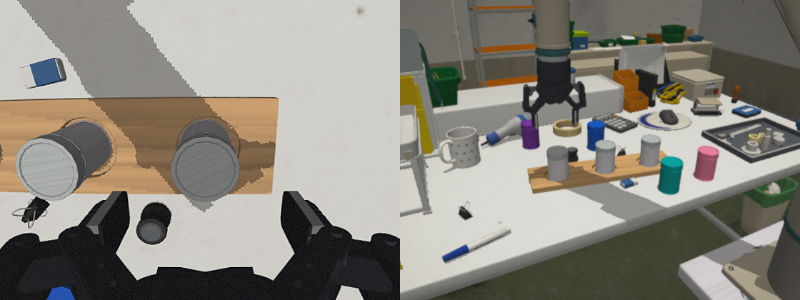

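The left tin, lid at (206,170), stands upright in its seat, and the loupe and eraser are undisturbed. Moving to the middle one.

```bash
python3 -m jog '[{"x":-25,"y":-16,"z":0,"ax":0,"ay":0,"az":0,"grip":85},{"x":-60,"y":-16,"z":0,"ax":0,"ay":0,"az":0,"grip":85},{"x":-95,"y":-16,"z":0,"ax":0,"ay":0,"az":0,"grip":85},{"x":-120,"y":-16,"z":0,"ax":0,"ay":0,"az":0,"grip":85},{"x":-127,"y":-16,"z":0,"ax":0,"ay":0,"az":0,"grip":85}]'
python3 -m jog '[{"x":0,"y":0,"z":0,"ax":0,"ay":0,"az":0,"grip":85},{"x":0,"y":0,"z":0,"ax":0,"ay":0,"az":0,"grip":85}]'
python3 - <<'E'
from h import *
to([501,131,40],1.41)
d=get_image("wrist");t=get_image("scene")
print(proj(d,[[501,131,86],[501,131,14]]))
cv2.imwrite("pics/w5.png",d["color"][:,:,::-1])
E
```

```text
clock: 7.7
eef_pos: [500.3, 127.6, 158.0]
tool_rot: [-1.57, 0.002, 1.404]
force: [0.2, 0.9, -0.7]
width: 84.9
clock: 7.9
eef_pos: [501.5, 132.9, 158.0]
tool_rot: [-1.571, -0.001, 1.409]
force: [-0.0, 0.3, -0.4]
width: 84.8
pos [501.5 132.9 158. ] rot [-1.571e+00 -1.000e-03  1.409e+00] F [-0.03  0.33 -0.44] w 84.8 t 7.9
shift [ -2.1 118.    0.2] turn [ 0.    -0.001  0.001]
[[285.30406501 228.26708776]
 [285.42226548 197.93567709]]
```

View pics/w5.png

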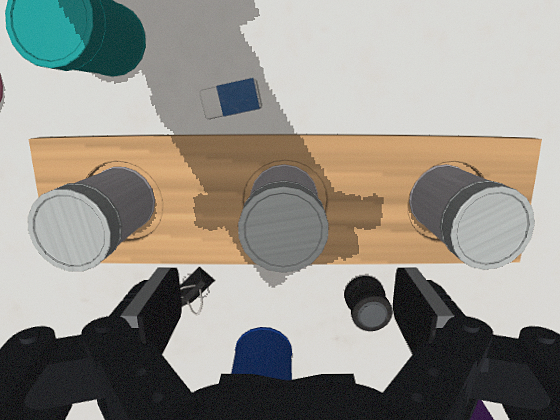

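The middle tin's lid is at (283,229), as predicted for about (501,130). The clip (195,290), loupe (370,303) and eraser (232,98) are clear of the finger paths. Descending.

```bash
python3 -m jog '[{"x":-2.5,"y":20,"z":0,"ax":0,"ay":0,"az":0,"grip":85},{"x":-2.5,"y":40,"z":0,"ax":0,"ay":0,"az":0,"grip":85},{"x":-2.5,"y":60,"z":0,"ax":0,"ay":0,"az":0,"grip":85},{"x":-2.5,"y":80,"z":0,"ax":0,"ay":0,"az":0,"grip":85},{"x":-2.5,"y":95,"z":0,"ax":0,"ay":0,"az":0,"grip":85}]'
python3 -m jog '[{"x":0,"y":12,"z":0,"ax":0,"ay":0,"az":0,"grip":85},{"x":0,"y":22,"z":0,"ax":0,"ay":0,"az":0,"grip":85},{"x":0,"y":22.5,"z":0,"ax":0,"ay":0,"az":0,"grip":85},{"x":0,"y":22.5,"z":0,"ax":0,"ay":0,"az":0,"grip":70},{"x":0,"y":22.5,"z":0,"ax":0,"ay":0,"az":0,"grip":62}]'
python3 -m jog '[{"x":0,"y":0,"z":0,"ax":0,"ay":0,"az":0,"grip":58},{"x":0,"y":0,"z":0,"ax":0,"ay":0,"az":0,"grip":54},{"x":0,"y":0,"z":0,"ax":0,"ay":0,"az":0,"grip":40},{"x":0,"y":0,"z":0,"ax":0,"ay":0,"az":0,"grip":30},{"x":0,"y":0,"z":0,"ax":0,"ay":0,"az":0,"grip":30}]'

```

```text
clock: 8.5
eef_pos: [500.4, 130.2, 61.5]
tool_rot: [-1.57, -0.0, 1.41]
force: [-0.3, 1.0, -0.2]
width: 85.2
clock: 9.0
eef_pos: [501.1, 128.9, 40.9]
tool_rot: [-1.572, -0.001, 1.408]
force: [0.0, 0.2, -0.2]
width: 62.0
clock: 9.5
eef_pos: [502.0, 130.4, 41.4]
tool_rot: [-1.574, -0.003, 1.409]
force: [0.8, 3.8, 6.4]
width: 53.2
```

```bash
python3 -m jog '[{"x":0,"y":-6,"z":0,"ax":0,"ay":0,"az":0,"grip":30},{"x":0,"y":-14,"z":0,"ax":0,"ay":0,"az":0,"grip":30},{"x":0,"y":-24,"z":0,"ax":0,"ay":0,"az":0,"grip":30},{"x":0,"y":-34,"z":0,"ax":0,"ay":0,"az":0,"grip":30},{"x":0,"y":-40,"z":0,"ax":0,"ay":0,"az":0,"grip":30}]'
python3 -m jog '[{"x":0,"y":0,"z":0,"ax":0,"ay":0,"az":0,"grip":30},{"x":0,"y":0,"z":0,"ax":0,"ay":0,"az":0,"grip":30},{"x":0,"y":0,"z":0,"ax":0,"ay":0,"az":0,"grip":30},{"x":0,"y":0,"z":0,"ax":0,"ay":0,"az":0,"grip":30},{"x":0,"y":0,"z":0,"ax":0,"ay":0,"az":0,"grip":30}]'
python3 - <<'E'
from h import *
d=get_image("wrist");t=get_image("scene")
a=np.hstack([d["color"],t["color"]])[:,:,::-1]
cv2.imwrite("pics/w6.png",cv2.resize(a,(800,300)))
F=[]
for i in range(5): get_image("top"); s=read_state(); F.append(s["force"][2])
print(np.round(F,2))
to([0,0,0])
E
```

```text
clock: 10.0
eef_pos: [501.0, 128.6, 81.4]
tool_rot: [-1.572, -0.0, 1.408]
force: [-0.5, -0.8, -7.0]
width: 53.1
clock: 10.5
eef_pos: [500.4, 128.7, 80.0]
tool_rot: [-1.57, 0.0, 1.408]
force: [0.5, 0.6, -6.5]
width: 53.0
[-7.56 -6.76 -6.9  -7.28 -7.74]
pos [500.6 128.8  80.3] rot [-1.571 -0.     1.408] F [-0.94  0.85 -7.74] w 52.6 t 10.85
shift [-208.2   80.3  473.2] turn
```

View pics/w6.png

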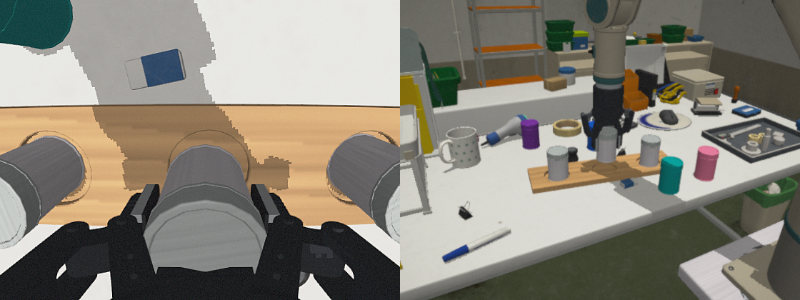

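The middle tin is held over its seat and weighs about 7.1 N, so it is the full one. Setting it back.

```bash
python3 -m jog '[{"x":0,"y":10,"z":0,"ax":0,"ay":0,"az":0,"grip":30},{"x":0,"y":20,"z":0,"ax":0,"ay":0,"az":0,"grip":30},{"x":0,"y":28,"z":0,"ax":0,"ay":0,"az":0,"grip":30},{"x":0,"y":33,"z":0,"ax":0,"ay":0,"az":0,"grip":30},{"x":0,"y":36.5,"z":0,"ax":0,"ay":0,"az":0,"grip":30}]'
python3 -m jog '[{"x":0,"y":1,"z":0,"ax":0,"ay":0,"az":0,"grip":30},{"x":0,"y":2,"z":0,"ax":0,"ay":0,"az":0,"grip":30},{"x":0,"y":3,"z":0,"ax":0,"ay":0,"az":0,"grip":30},{"x":0,"y":3,"z":0,"ax":0,"ay":0,"az":0,"grip":30}]'

```

```text
clock: 11.35
eef_pos: [500.3, 128.7, 42.9]
tool_rot: [-1.57, 0.0, 1.408]
force: [0.9, 0.7, -6.3]
width: 53.1
clock: 11.75
eef_pos: [500.9, 128.8, 41.4]
tool_rot: [-1.571, -0.0, 1.408]
force: [-0.5, -0.7, -0.2]
width: 52.9
```

```bash
python3 -m jog '[{"x":0,"y":0.5,"z":0,"ax":0,"ay":0,"az":0,"grip":30},{"x":0,"y":0.5,"z":0,"ax":0,"ay":0,"az":0,"grip":30}]'
python3 -m jog '[{"x":0,"y":0,"z":0,"ax":0,"ay":0,"az":0,"grip":54},{"x":0,"y":0,"z":0,"ax":0,"ay":0,"az":0,"grip":57},{"x":0,"y":0,"z":0,"ax":0,"ay":0,"az":0,"grip":62},{"x":0,"y":0,"z":0,"ax":0,"ay":0,"az":0,"grip":75},{"x":0,"y":0,"z":0,"ax":0,"ay":0,"az":0,"grip":85}]'
python3 -m jog '[{"x":0,"y":0,"z":0,"ax":0,"ay":0,"az":0,"grip":85},{"x":0,"y":-15,"z":0,"ax":0,"ay":0,"az":0,"grip":85},{"x":0,"y":-45,"z":0,"ax":0,"ay":0,"az":0,"grip":85},{"x":0,"y":-80,"z":0,"ax":0,"ay":0,"az":0,"grip":85},{"x":0,"y":-118,"z":0,"ax":0,"ay":0,"az":0,"grip":85}]'
python3 - <<'E'
from h import *
to([480.5,2,160],1.41)
d=get_image("wrist");t=get_image("scene")
a=np.hstack([d["color"],t["color"]])[:,:,::-1]
cv2.imwrite("pics/w7.png",cv2.resize(a,(800,300)))
E
```

```text
clock: 11.95
eef_pos: [500.9, 128.8, 41.4]
tool_rot: [-1.572, -0.0, 1.408]
force: [-1.9, 0.3, 5.4]
width: 52.9
clock: 12.45
eef_pos: [500.8, 128.8, 40.3]
tool_rot: [-1.571, -0.0, 1.408]
force: [-0.2, -0.2, 0.3]
width: 84.9
clock: 12.95
eef_pos: [500.0, 128.6, 159.0]
tool_rot: [-1.569, 0.001, 1.408]
force: [1.1, 1.1, -0.2]
width: 85.1
pos [500.  128.6 159. ] rot [-1.569e+00  1.000e-03  1.408e+00] F [ 1.13  1.15 -0.21] w 85.1 t 12.95
shift [-128.1   -0.9   -1.2] turn [-0.001 -0.002 -0.001]
```

View pics/w7.png

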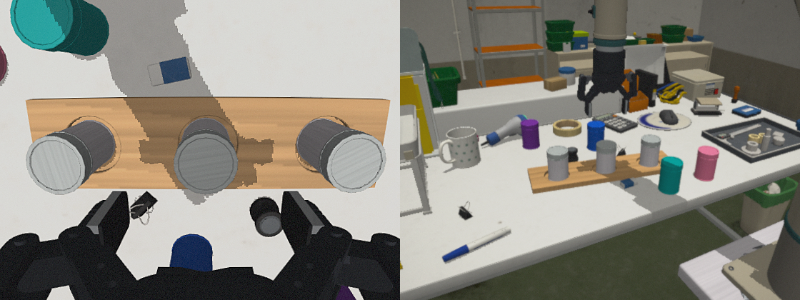

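The middle tin, lid at (206,162), is back in its seat and upright. On to the right one.

```bash
python3 -m jog '[{"x":-25,"y":0,"z":0,"ax":0,"ay":0,"az":0,"grip":85},{"x":-60,"y":0,"z":0,"ax":0,"ay":0,"az":0,"grip":85},{"x":-95,"y":0,"z":0,"ax":0,"ay":0,"az":0,"grip":85},{"x":-120,"y":0,"z":-0.5,"ax":0,"ay":0,"az":0,"grip":85},{"x":-128,"y":0,"z":-0.5,"ax":0,"ay":0,"az":0,"grip":85}]'
python3 -m jog '[{"x":0,"y":0,"z":0,"ax":0,"ay":0,"az":0,"grip":85},{"x":0,"y":0,"z":0,"ax":0,"ay":0,"az":0,"grip":85}]'
python3 - <<'E'
from h import *
to([480.5,2,40],1.41)
d=get_image("wrist")
print(proj(d,[[480.5,2,86],[480.5,2,14]]))
cv2.imwrite("pics/w8.png",d["color"][:,:,::-1])
E
```

```text
clock: 13.55
eef_pos: [479.4, -0.8, 157.7]
tool_rot: [-1.569, 0.002, 1.404]
force: [-0.5, 1.0, -0.6]
width: 85.3
clock: 13.75
eef_pos: [480.7, 3.8, 158.1]
tool_rot: [-1.571, -0.001, 1.409]
force: [-1.0, 0.3, -0.4]
width: 85.1
pos [480.7   3.8 158.1] rot [-1.571e+00 -1.000e-03  1.409e+00] F [-0.95  0.28 -0.43] w 85.1 t 13.75
shift [-1.900e+00  1.181e+02 -1.000e-01] turn [-0.    -0.001  0.001]
[[285.61778883 228.65685525]
 [285.70158531 198.30124555]]
```

View pics/w8.png

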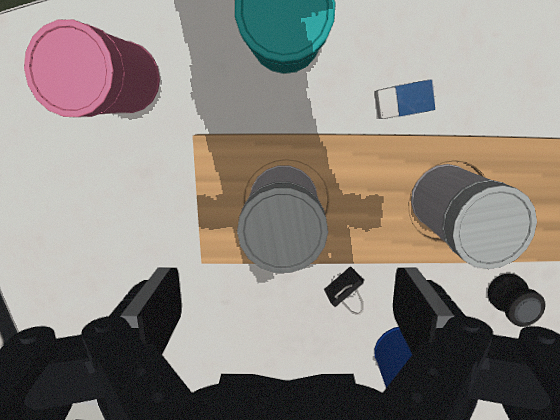

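The right tin's lid is at (282,229), about 2 mm right of the prediction. The turquoise and pink tins and the clip (343,287) are out of the way. Descending.

```bash
python3 -m jog '[{"x":-3,"y":20,"z":0,"ax":0,"ay":0,"az":0,"grip":85},{"x":-3,"y":40,"z":0,"ax":0,"ay":0,"az":0,"grip":85},{"x":-3,"y":60,"z":0,"ax":0,"ay":0,"az":0,"grip":85},{"x":-3,"y":80,"z":0,"ax":0,"ay":0,"az":0,"grip":85},{"x":-3,"y":95,"z":0,"ax":0,"ay":0,"az":0,"grip":85}]'
python3 -m jog '[{"x":0,"y":12,"z":0,"ax":0,"ay":0,"az":0,"grip":85},{"x":0,"y":22,"z":0,"ax":0,"ay":0,"az":0,"grip":85},{"x":0,"y":22.5,"z":0,"ax":0,"ay":0,"az":0,"grip":85},{"x":0,"y":22.5,"z":0,"ax":0,"ay":0,"az":0,"grip":70},{"x":0,"y":22.5,"z":0,"ax":0,"ay":0,"az":0,"grip":62}]'
python3 -m jog '[{"x":0,"y":0,"z":0,"ax":0,"ay":0,"az":0,"grip":58},{"x":0,"y":0,"z":0,"ax":0,"ay":0,"az":0,"grip":54},{"x":0,"y":0,"z":0,"ax":0,"ay":0,"az":0,"grip":40},{"x":0,"y":0,"z":0,"ax":0,"ay":0,"az":0,"grip":30},{"x":0,"y":0,"z":0,"ax":0,"ay":0,"az":0,"grip":30}]'

```

```text
clock: 14.3
eef_pos: [479.9, 1.4, 62.1]
tool_rot: [-1.57, -0.001, 1.411]
force: [0.7, -0.3, -1.0]
width: 84.6
clock: 14.8
eef_pos: [480.4, -0.5, 41.3]
tool_rot: [-1.572, -0.0, 1.408]
force: [-0.9, -0.4, 0.5]
width: 62.4
clock: 15.3
eef_pos: [480.8, 0.4, 41.7]
tool_rot: [-1.573, -0.001, 1.409]
force: [0.9, 4.0, 4.9]
width: 52.8
```

```bash
python3 -m jog '[{"x":0,"y":-6,"z":0,"ax":0,"ay":0,"az":0,"grip":30},{"x":0,"y":-14,"z":0,"ax":0,"ay":0,"az":0,"grip":30},{"x":0,"y":-24,"z":0,"ax":0,"ay":0,"az":0,"grip":30},{"x":0,"y":-34,"z":0,"ax":0,"ay":0,"az":0,"grip":30},{"x":0,"y":-40,"z":0,"ax":0,"ay":0,"az":0,"grip":30}]'
python3 -m jog '[{"x":0,"y":0,"z":0,"ax":0,"ay":0,"az":0,"grip":30},{"x":0,"y":0,"z":0,"ax":0,"ay":0,"az":0,"grip":30},{"x":0,"y":0,"z":0,"ax":0,"ay":0,"az":0,"grip":30},{"x":0,"y":0,"z":0,"ax":0,"ay":0,"az":0,"grip":30},{"x":0,"y":0,"z":0,"ax":0,"ay":0,"az":0,"grip":30}]'
python3 - <<'E'
from h import *
d=get_image("wrist");t=get_image("scene")
a=np.hstack([d["color"],t["color"]])[:,:,::-1]
cv2.imwrite("pics/w9.png",cv2.resize(a,(800,300)))
F=[]
for i in range(5): get_image("top"); s=read_state(); F.append(s["force"][2])
print(np.round(F,2))
to([0,0,0])
E
```

```text
clock: 15.8
eef_pos: [480.3, -0.8, 82.0]
tool_rot: [-1.572, -0.0, 1.408]
force: [0.2, 0.6, -3.0]
width: 53.1
clock: 16.3
eef_pos: [479.7, -0.6, 80.5]
tool_rot: [-1.57, 0.0, 1.408]
force: [-0.1, -0.1, -3.4]
width: 53.2
[-3.31 -2.85 -2.85 -2.95 -3.18]
pos [479.9  -0.6  80.8] rot [-1.571 -0.     1.408] F [ 0.36 -0.11 -3.18] w 53.1 t 16.65
shift [-77.2  80.8 473.6] turn
```

View pics/w9.png

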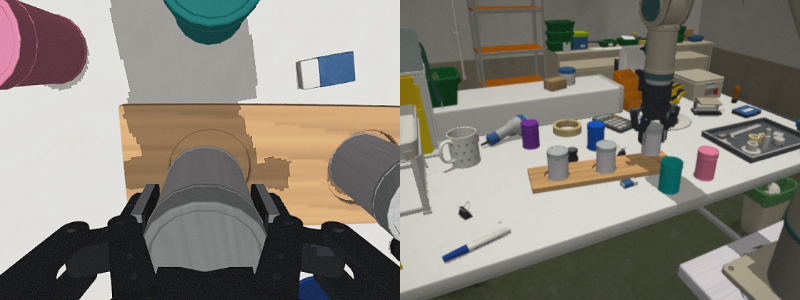

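The right tin is held clear of its seat and weighs about 3.0 N, so it is light. The middle tin is the heavy one. I'll set the right one down.

```bash
python3 -m jog '[{"x":0,"y":10,"z":0,"ax":0,"ay":0,"az":0,"grip":30},{"x":0,"y":20,"z":0,"ax":0,"ay":0,"az":0,"grip":30},{"x":0,"y":28,"z":0,"ax":0,"ay":0,"az":0,"grip":30},{"x":0,"y":33,"z":0,"ax":0,"ay":0,"az":0,"grip":30},{"x":0,"y":36.5,"z":0,"ax":0,"ay":0,"az":0,"grip":30}]'
python3 -m jog '[{"x":0,"y":1,"z":0,"ax":0,"ay":0,"az":0,"grip":30},{"x":0,"y":2,"z":0,"ax":0,"ay":0,"az":0,"grip":30},{"x":0,"y":3,"z":0,"ax":0,"ay":0,"az":0,"grip":30},{"x":0,"y":3,"z":0,"ax":0,"ay":0,"az":0,"grip":30}]'

```

```text
clock: 17.15
eef_pos: [479.5, -0.6, 43.4]
tool_rot: [-1.57, 0.0, 1.408]
force: [0.5, -0.3, -2.4]
width: 53.0
clock: 17.55
eef_pos: [480.1, -0.6, 41.7]
tool_rot: [-1.571, -0.0, 1.408]
force: [0.5, 0.5, 0.2]
width: 53.2
```

```bash
python3 -m jog '[{"x":0,"y":0.3,"z":0,"ax":0,"ay":0,"az":0,"grip":30},{"x":0,"y":0.3,"z":0,"ax":0,"ay":0,"az":0,"grip":30}]'
python3 -m jog '[{"x":0,"y":0,"z":0,"ax":0,"ay":0,"az":0,"grip":54},{"x":0,"y":0,"z":0,"ax":0,"ay":0,"az":0,"grip":57},{"x":0,"y":0,"z":0,"ax":0,"ay":0,"az":0,"grip":62},{"x":0,"y":0,"z":0,"ax":0,"ay":0,"az":0,"grip":75},{"x":0,"y":0,"z":0,"ax":0,"ay":0,"az":0,"grip":85}]'
python3 -m jog '[{"x":0,"y":0,"z":0,"ax":0,"ay":0,"az":0,"grip":85},{"x":0,"y":-15,"z":0,"ax":0,"ay":0,"az":0,"grip":85},{"x":0,"y":-45,"z":0,"ax":0,"ay":0,"az":0,"grip":85},{"x":0,"y":-80,"z":0,"ax":0,"ay":0,"az":0,"grip":85},{"x":0,"y":-118,"z":0,"ax":0,"ay":0,"az":0,"grip":85}]'
python3 -c "
from h import *
to([500.9,128.8,160],1.408)"
```

```text
clock: 17.75
eef_pos: [480.1, -0.6, 41.7]
tool_rot: [-1.572, -0.0, 1.408]
force: [-0.4, -0.4, 5.1]
width: 52.8
clock: 18.25
eef_pos: [480.0, -0.6, 40.9]
tool_rot: [-1.571, 0.0, 1.408]
force: [0.4, 0.3, -0.2]
width: 84.6
clock: 18.75
eef_pos: [479.2, -0.6, 159.8]
tool_rot: [-1.569, 0.0, 1.408]
force: [0.4, 0.2, -0.4]
width: 84.6
pos [479.2  -0.6 159.8] rot [-1.569  0.     1.408] F [ 0.44  0.24 -0.36] w 84.6 t 18.75
shift [131.2  -0.3  -0.4] turn [-0.002 -0.    -0.   ]
```

```bash
python3 -m jog '[{"x":25,"y":0,"z":0,"ax":0,"ay":0,"az":0,"grip":85},{"x":60,"y":0,"z":0,"ax":0,"ay":0,"az":0,"grip":85},{"x":95,"y":0,"z":0,"ax":0,"ay":0,"az":0,"grip":85},{"x":122,"y":0,"z":0,"ax":0,"ay":0,"az":0,"grip":85},{"x":131,"y":0,"z":0,"ax":0,"ay":0,"az":0,"grip":85}]'
python3 -m jog '[{"x":0,"y":0,"z":0,"ax":0,"ay":0,"az":0,"grip":85},{"x":0,"y":0,"z":0,"ax":0,"ay":0,"az":0,"grip":85},{"x":0,"y":0,"z":0,"ax":0,"ay":0,"az":0,"grip":85}]'
python3 - <<'E'
from h import *
to([500.9,128.8,40],1.408)
d=get_image("wrist");t=get_image("scene")
a=np.hstack([d["color"],t["color"]])[:,:,::-1]
cv2.imwrite("pics/w10.png",cv2.resize(a,(800,300)))
E
```

```text
clock: 19.25
eef_pos: [501.3, 132.3, 159.0]
tool_rot: [-1.571, -0.002, 1.413]
force: [-0.1, 0.4, -0.5]
width: 85.1
clock: 19.55
eef_pos: [500.9, 126.5, 158.9]
tool_rot: [-1.57, 0.001, 1.405]
force: [0.2, -0.1, -0.1]
width: 85.0
pos [500.9 126.5 158.9] rot [-1.570e+00  1.000e-03  1.405e+00] F [ 0.16 -0.11 -0.14] w 85.0 t 19.55
shift [  2.4 118.9   0.3] turn [-0.001 -0.003 -0.001]
```

View pics/w10.png

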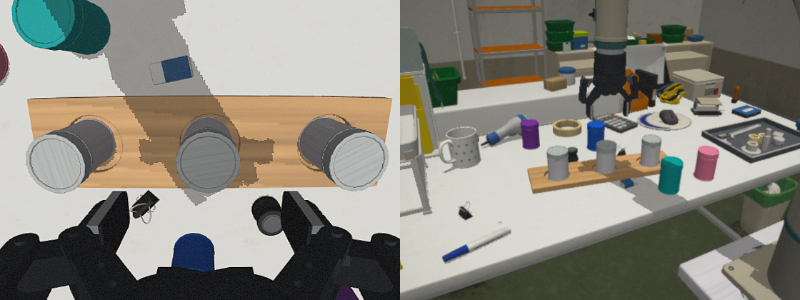

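All three tins stand upright, with the middle lid at (208,162) between the pads. Now I'll regrip the heavy middle tin.

```bash
python3 -m jog '[{"x":0.5,"y":20,"z":0,"ax":0,"ay":0,"az":0,"grip":85},{"x":0.5,"y":40,"z":0,"ax":0,"ay":0,"az":0,"grip":85},{"x":0.5,"y":60,"z":0,"ax":0,"ay":0,"az":0,"grip":85},{"x":0.5,"y":80,"z":0,"ax":0,"ay":0,"az":0,"grip":85},{"x":0.5,"y":95,"z":0,"ax":0,"ay":0,"az":0,"grip":85}]'
python3 -m jog '[{"x":0,"y":12,"z":0,"ax":0,"ay":0,"az":0,"grip":85},{"x":0,"y":22,"z":0,"ax":0,"ay":0,"az":0,"grip":85},{"x":0,"y":22.5,"z":0,"ax":0,"ay":0,"az":0,"grip":85},{"x":0,"y":22.5,"z":0,"ax":0,"ay":0,"az":0,"grip":70},{"x":0,"y":22.5,"z":0,"ax":0,"ay":0,"az":0,"grip":62}]'
python3 -m jog '[{"x":0,"y":0,"z":0,"ax":0,"ay":0,"az":0,"grip":58},{"x":0,"y":0,"z":0,"ax":0,"ay":0,"az":0,"grip":54},{"x":0,"y":0,"z":0,"ax":0,"ay":0,"az":0,"grip":40},{"x":0,"y":0,"z":0,"ax":0,"ay":0,"az":0,"grip":30},{"x":0,"y":0,"z":0,"ax":0,"ay":0,"az":0,"grip":30}]'

```

```text
clock: 20.15
eef_pos: [500.9, 128.1, 62.9]
tool_rot: [-1.57, 0.001, 1.407]
force: [-0.5, -0.3, 0.2]
width: 84.9
clock: 20.65
eef_pos: [501.7, 129.2, 42.1]
tool_rot: [-1.572, -0.001, 1.408]
force: [-0.2, -0.1, 0.2]
width: 62.1
clock: 21.15
eef_pos: [501.5, 128.8, 42.3]
tool_rot: [-1.572, 0.0, 1.408]
force: [-1.6, -1.8, 6.0]
width: 53.1
```

```bash
python3 -m jog '[{"x":0,"y":-6,"z":0,"ax":0,"ay":0,"az":0,"grip":30},{"x":0,"y":-14,"z":0,"ax":0,"ay":0,"az":0,"grip":30},{"x":0,"y":-26,"z":0,"ax":0,"ay":0,"az":0,"grip":30},{"x":0,"y":-40,"z":0,"ax":0,"ay":0,"az":0,"grip":30},{"x":0,"y":-55,"z":0,"ax":0,"ay":0,"az":0,"grip":30}]'
python3 -m jog '[{"x":0,"y":-18,"z":0,"ax":0,"ay":0,"az":0,"grip":30},{"x":0,"y":-38,"z":0,"ax":0,"ay":0,"az":0,"grip":30},{"x":0,"y":-58,"z":0,"ax":0,"ay":0,"az":0,"grip":30},{"x":0,"y":-76,"z":0,"ax":0,"ay":0,"az":0,"grip":30},{"x":0,"y":-90,"z":0,"ax":0,"ay":0,"az":0,"grip":30}]'
python3 -m jog '[{"x":0,"y":0,"z":0,"ax":0,"ay":0,"az":0,"grip":30},{"x":0,"y":0,"z":0,"ax":0,"ay":0,"az":0,"grip":30},{"x":0,"y":0,"z":0,"ax":0,"ay":0,"az":0,"grip":30},{"x":0,"y":0,"z":0,"ax":0,"ay":0,"az":0,"grip":30},{"x":0,"y":0,"z":0,"ax":0,"ay":0,"az":0,"grip":30}]'
python3 -m jog '[{"x":0,"y":0,"z":0,"ax":0,"ay":0,"az":0,"grip":30},{"x":0,"y":0,"z":0,"ax":0,"ay":0,"az":0,"grip":30},{"x":0,"y":0,"z":0,"ax":0,"ay":0,"az":0,"grip":30},{"x":0,"y":0,"z":0,"ax":0,"ay":0,"az":0,"grip":30},{"x":0,"y":0,"z":0,"ax":0,"ay":0,"az":0,"grip":30}]'
python3 - <<'E'
from h import *
d=get_image("wrist");t=get_image("scene")
print([onz(get_image("top"),u,v,86).round(1) for u,v in []])
a=np.hstack([d["color"],t["color"]])[:,:,::-1]
cv2.imwrite("pics/w11.png",cv2.resize(a,(800,300)))
s=read_state(); print(np.abs(s["qd"]).max())
to([0,0,0])
cv2.imwrite("pics/t11.png",cv2.resize(get_image("top")["color"][175:310,175:400,::-1],None,fx=3.5,fy=3.5,interpolation=cv2.INTER_CUBIC))
E
```

```text
clock: 21.65
eef_pos: [500.8, 129.2, 97.4]
tool_rot: [-1.57, 0.0, 1.408]
force: [-0.4, 0.2, -7.1]
width: 53.2
clock: 22.15
eef_pos: [501.0, 129.2, 188.2]
tool_rot: [-1.571, -0.0, 1.408]
force: [0.2, -0.3, -7.0]
width: 52.7
clock: 22.65
eef_pos: [500.8, 129.0, 185.8]
tool_rot: [-1.569, 0.001, 1.408]
force: [0.1, -0.2, -5.9]
width: 53.3
clock: 23.15
eef_pos: [501.2, 129.1, 186.5]
tool_rot: [-1.571, -0.0, 1.408]
force: [1.0, -0.2, -6.5]
width: 52.8
[]
0.001785341832045138
pos [501.3 129.2 186.5] rot [-1.571 -0.     1.408] F [-0.15  0.   -7.06] w 53.0 t 23.25
shift [-208.7  186.5  473.7] turn
```

View pics/w11.png

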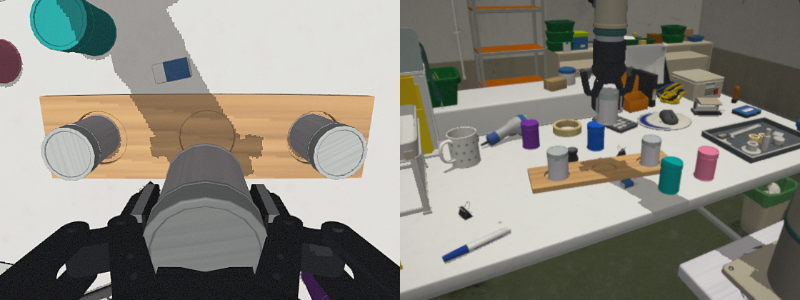

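View pics/t11.png

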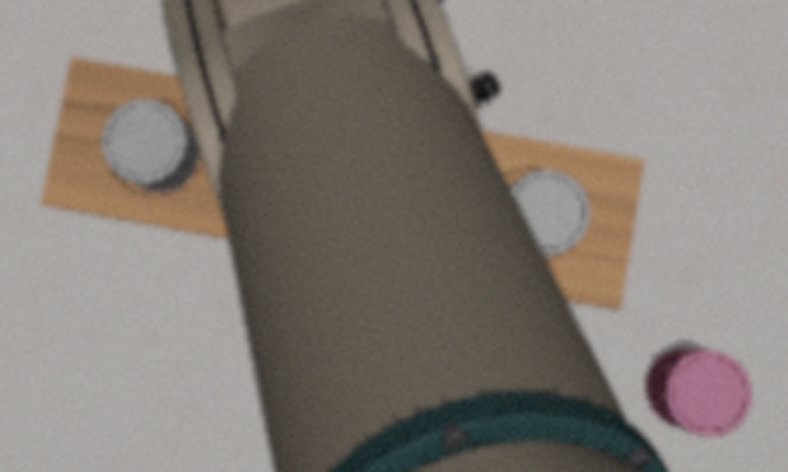

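The heavy tin is held upright over the empty middle seat (wrist view (207,130)). The outer lids in the top crop are at (147,142) and (547,211), within about 2 mm of the start. The arm is still, so I'm handing in.

```bash
python3 -c "
from cell import *
print(finish_job())"
```

```text
the job is handed in; nothing more can be done
None
```

I lifted the tins from left to right, about 4 cm each, and set each back in its own seat. They weighed about 3.3 N (left), 7.1 N (middle) and 3.0 N (right), so the middle tin is the full one. I regripped it and handed in at about 23 s, holding it upright and still with its underside about 150 mm above the desk.

**Last checks:**
- The force reading was about 7 N, the opening 53 mm, and the joints moved at less than 0.002 rad/s.
- The outer two tins stand upright in their seats, within about 2 mm of where they started.
- The eraser looked unmoved in the last wrist picture. The arm and gripper partly hid the loupe and clip at the end, but both had looked undisturbed just before the last grasp.

The wrist and top cameras disagreed by about 3 to 4 mm in y on the left tin. I aimed between the two, and the jaws took up the rest. No check failed.

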